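Key the nozzle collar home on the balloon pump

ROBOT

A 6-joint arm with a two-finger parallel gripper is mounted at the origin on the work surface. World frame = base frame: x ahead of the robot, y to its left, z up, the work surface at z = 0. Lengths are in m, angles in degrees, forces in N, time in s.
With the tool pointing down it reaches from about 0.275 to 0.875 m from the base axis. Payload 12.5 kg.
Tool frame: the origin (TCP) lies midway between the tips of the shut fingers; the grasp point (between the pads) lies 19 mm behind it; z points along the fingers, y is the direction in which the jaws open and shut (so a half turn about z gives the same grasp; the last joint's range is limited). The gripper opens to 85 mm and grips with 20 to 120 N. Pads are 22 mm wide; open, the fingers measure 114 mm over their backs; the gripper's body (76 mm by 85 mm) begins 54 mm behind the grasp point. The pads swing forward as they close: fully open they stand 13 mm farther back than shut.
Start: joints at [-77.269, 20.094, 94.641, -0, 65.266, -4.847], TCP at [0.166, -0.524, 0.231] pointing down, gripper open.
Joint ranges: [-157.81, 157.81], [-45, 120.19], [0.68, 151.7], [-89.99, 269.99], [4.06, 180], [-164.3, 164.3]. Speed limits (degrees/s): [127.2, 127.2, 159.86, 180, 180, 180].

INTERFACE

Orientations are given as [roll, pitch, yaw] about the fixed x, y, z axes, in that order (R = Rz(yaw) Ry(pitch) Rx(roll)).
In Python, from station import monitor, optics, finish_job gives the robot as it stands.
- The arm moves only by the tool carry_out, never from a script. Its argument "plan" is a list that holds one entry, the list of rows, each a list of 7 numbers: the shift along the tool's x, y, z in cm, then the turn, a rotation vector about the tool's x, y, z in rad, then the finger opening in cm, from 0 to 8.54. In form: [[[x, y, z, wx, wy, wz, claw], ...]]. A call has 1 to 20 rows; each row is the pose to reach, as a shift and turn from the pose commanded when the call began, along the tool's axes at that moment; what a row does not reach only later rows make up. A row lasts 1/10 s, in which the tool goes at most 50 mm and 8.59 degrees, less where a joint would pass 70% of its speed; a pose out of reach is approached as far as the arm can. A call with a gripper value outside its range is refused whole. The fingers move at their own pace and stop on an object; "force" is the grip in N (left out, the last holds). Time passes only in rows, so rows that repeat a pose let the fingers close. It gives the time, the measured TCP pose, the force and the opening at its end, in the units of the state.
- monitor.state(): the state, without advancing time (a new reading comes with each control period).
- optics.read_camera(name): name is "scene" or "top" or "wrist"; returns a dict with "pixels" (420x560x3 uint8, blue, green, red), "fx", "fy", "cx", "cy" (pixels), "rvec" (rotation vector, rad) and "tvec" (3), from world to camera coordinates, as OpenCV has them. Camera axes: x right, y down, z forward; pixel columns grow to the right and rows downward; lengths in m; the calibration is good to about 2 mm. The wrist camera is an equidistant fisheye: a pixel r from the principal point sees the ray r / f radians off the axis. A picture is of the moment at which its call begins. There is no depth.
- finish_job(): hands the job in, once; it reports no verdict.
The state is a dict: "t": time; "joints": joint angles; "qd": joint speeds; "joint_torque": joint torques, N m; "tool_pos": TCP position; "tcp_rot": TCP orientation; "ft_force": force on the tool from outside, world axes, zero at the start; "torque": the same for the moment, N m; "gripper_width": finger opening in m.
Only numpy, scipy, OpenCV 4.12 (cv2) and the standard library are available. Lean on these libraries where they do the work, as an engineer would, in place of code of your own. Each camera call takes 0.05 s, during which the arm holds its last target.

TASK

The grey disc-shaped collar on the balloon pump's nozzle is riding on top of the steel locating pin. Push one of its ribs sideways with a fingertip to turn the collar, either way round, until its notch is over the pin, then press the collar straight down until it is fully home, and take the hand away. Do not lift the collar, and leave the jar, the weight and the two black holders where they stand.

Things in the scene. Friction and masses are not known exactly. Their poses are not given: they have to be found in the camera images.
- pump: Blue electric balloon pump, a box 150 mm (its x) by 190 mm (its y) and 90 mm high that does not move; origin under its middle, z up. The nozzle stands on its top, 25 mm off the middle towards its -y side; a flat black switch lies at its +y end.
- hub (a point): Fixed point on the nozzle's upright axis at the height of the pump's flat top (90 mm above the shelf); the collar turns about this axis. The black nozzle is a round spout 28 mm in diameter, tapering to 18 mm at its tip, 52 mm above the pump's top.
- pin_top (a point): Fixed point on the upper side of the steel pin, 46 mm from the nozzle's axis towards the pump's +y, 12 mm above the pump's top. The pin is a level bar 8 mm wide and high, pointing at the nozzle; inner end 40 mm from the axis. Its post (16 mm wide, 56 to 68 mm from the axis, 14 mm high above the pump's top) stands outside the collar, seen from above.
- notch (a point): Middle of the collar's notch, 46 mm from the nozzle's axis, level with the collar's underside; moves with it. The notch is a straight slot 16 mm wide, cut right through from the rim to about 36 mm from the axis: about 4 mm of play each side of the pin.
- collar_top (a point): Centre of the collar's upper face, on the nozzle's axis; moves with the collar, +y axis towards the notch. Grey disc 104 mm in diameter, 12 mm thick; at the start its top is 25 mm, its underside 13 mm above the pump's top (1 mm over the pin).
- rib (a point): Top of one of three identical radial ribs on the collar, 36 mm from the axis; this one 60 degrees counter-clockwise (from above) from the notch, the others at 180 and 300 degrees. Each is 10 mm thick, 14 mm tall above the disc, and runs from 23 to 49 mm from the axis. Moves with the collar.
- collar_turn (a joint): Turn of the collar, rad, counter-clockwise positive seen from above: the angle from the pin to the notch. 0 or 2 pi (6.283) means the notch is over the pin. It turns freely both ways against slight friction (0.04 N m: about 1 N at a rib) and stays where it is left; once down over the pin it can hardly turn.
- collar_drop (a joint): How far the collar has gone down the nozzle from its start height, m: 0 at the start, 0.011 fully home (its underside then 2 mm above the pump's top), negative when lifted. Stiff sliding fit: it stays where it is left and goes down under about 3 N, pressed anywhere on the disc or ribs without tilting; with the notch not over the pin it stops after 1 mm.
- holder_a: Loose matte black ceramic candle holder, 72 mm across the foot, 88 mm high, beside the pump; origin under its foot. Leave alone.
- holder_b: The other, identical black ceramic holder, on the other side of the pump; origin under its foot. Leave alone.
- weight: Loose yellow plastic balloon weight, 60 mm in diameter, 64 mm high with a knob on top, beyond the pump; origin under its base. Leave alone.
- jar: Loose clear glass jar with a flip-top glass lid and wire clip, 76 mm in diameter, 110 mm high, beyond the pump; origin under its base. Leave alone.
Mind the look-alikes: they are no part of the job. What is meant by the pump is not orange or yellow, and is the larger of those in its own colour.

How it is judged (in metres and radians):
At the end, for the whole second after the job is handed in: The collar's notch is over the pin (within 6 mm), the collar is down at least 9.5 of its 11 mm and at rest, and the jar, weight and holders stand upright within 20 mm of where they were (horizontal distance between notch and pin_top below 0.006 m and value of joint collar_drop above 0.0095 m and velocity of joint collar_turn between -0.05 and 0.05 rad/s and distance of each of holder_a, holder_b, weight, jar from where it was at the start of the episode below 0.02 m and angle between each of holder_a, holder_b, weight, jar's own z axis and vertical below 0.15 rad); the robot touches nothing.
It fails at once if the collar is lifted more than 4 mm above its start height (value of joint collar_drop below -0.004 m).
It fails at once if the first black holder is shoved more than 20 mm, lifted or tipped (distance of holder_a from where it was at the start of the episode above 0.02 m or angle between holder_a's own z axis and vertical above 0.3 rad).
It fails at once if the second black holder is shoved more than 20 mm, lifted or tipped (distance of holder_b from where it was at the start of the episode above 0.02 m or angle between holder_b's own z axis and vertical above 0.3 rad).
It fails at once if the yellow weight is shoved more than 20 mm, lifted or tipped (distance of weight from where it was at the start of the episode above 0.02 m or angle between weight's own z axis and vertical above 0.3 rad).
It fails at once if the glass jar is shoved more than 20 mm, lifted or tipped (distance of jar from where it was at the start of the episode above 0.02 m or angle between jar's own z axis and vertical above 0.3 rad).
It also fails if it takes over 51 s, if anything falls off the work surface, if the arm or the gripper's body presses on something with over 40 N, if the wrist force passes 120 N, or if a joint passes its speed limit or range.

## Working session

There is one attempt and no reset: what is moved stays moved. The work goes in short steps, Python scripts to look and compute and a tool call to move; the robot and the scene stay as the last step left them, time stands still between calls to the robot, and variables do not carry over. Pictures are saved under pics/ and viewed, and the job is handed in when it is done.

Besides the shell and the picture viewer there is one more tool, called after ">>>" by a JSON object that holds its "op" and its "data", one argument or row to a line. carry_out: Moves the arm, as the interface text tells. Its arguments: {"type":"object","properties":{"plan":{"type":"array","items":{"type":"array","items":{"type":"array","items":{"type":"number"}}}},"force":{"type":"number"}},"required":["plan"]}

```bash
ls; mkdir -p pics; python3 - <<'E'
from station import monitor, optics
import cv2
print(monitor.state())
for n in ["scene","top","wrist"]:
    d=optics.read_camera(n); cv2.imwrite(f"pics/{n}0.png",d["pixels"]); print(n,{k:v for k,v in d.items() if k!="pixels"})
E
```

```text
pics
{'t': 0.0, 'joints': array([-7.72686850e+01,  2.01245260e+01,  9.46807065e+01,  6.02470263e-04,
        6.52664872e+01, -4.84808237e+00]), 'qd': array([ 0.05129336, -0.01024154, -0.00600394, -0.0210492 ,  0.07724634,
       -0.01382798]), 'joint_torque': array([ 1.53621175e-03, -5.06098652e+01, -2.91407740e+01,  1.12799310e-05,
        4.52171109e-03,  2.72899382e-05]), 'tool_pos': array([ 0.1660528 , -0.52394989,  0.23073171]), 'tcp_rot': array([-1.79928583e+02, -6.60624241e-03,  1.75791409e+01]), 'ft_force': array([-0.34088966, -0.17618171, -0.15189998]), 'torque': array([-0.04269583, -0.05927377,  0.04106466]), 'gripper_width': 0.08543455049281867}
scene {'fx': 417.87006887794047, 'fy': 417.87006887794047, 'cx': 282.5694268886815, 'cy': 211.94359944250192, 'rvec': array([ 2.1090348 ,  1.67458093, -0.43461715]), 'tvec': array([-0.16367366, -0.45367033,  1.29539523])}
top {'fx': 459.3214452105277, 'fy': 459.3214452105277, 'cx': 275.61537593326244, 'cy': 208.83737688056843, 'rvec': array([ 2.16148017, -2.16987229,  0.09811285]), 'tvec': array([0.05831862, 0.60072682, 0.99877138])}
wrist {'fx': 325.19226210127806, 'fy': 325.19226210127806, 'cx': 273.09417134871796, 'cy': 209.77261953107217, 'rvec': array([-2.35583596,  1.72377599,  0.23008432]), 'tvec': array([-0.54843956, -0.0344467 ,  0.37769938])}
```

View pics/scene0.png

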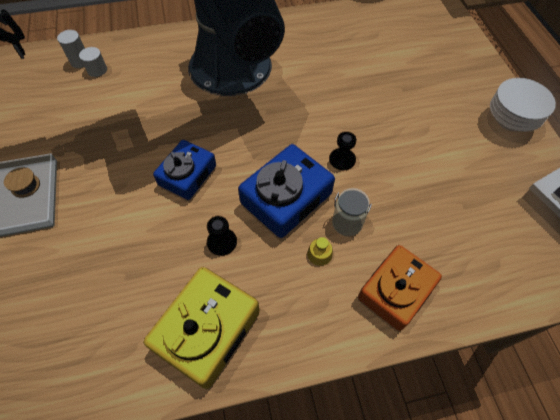

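View pics/top0.png

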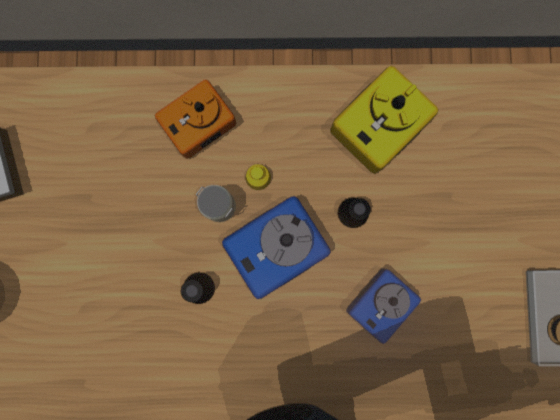

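View pics/wrist0.png

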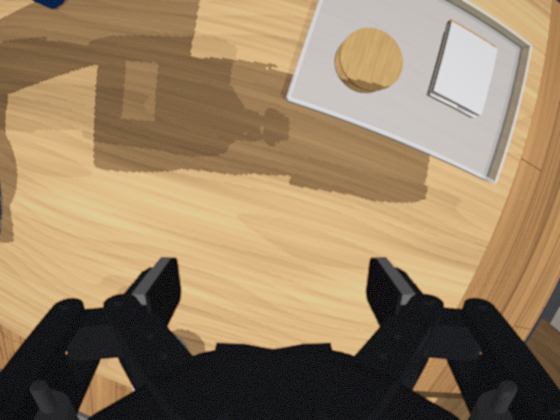

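The larger blue pump is at about (277,247) in top and (287,190) in scene, with the smaller blue one at (384,305) in top. Next I'll zoom in.

```bash
python3 - <<'E'
import cv2
a=cv2.imread("pics/top0.png")[190:305,215:340]; cv2.imwrite("pics/topz.png",cv2.resize(a,None,fx=5,fy=5,interpolation=cv2.INTER_CUBIC))
a=cv2.imread("pics/scene0.png")[140:240,230:345]; cv2.imwrite("pics/scz.png",cv2.resize(a,None,fx=6,fy=6,interpolation=cv2.INTER_CUBIC))
E
```

```text
(no output)
```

View pics/topz.png

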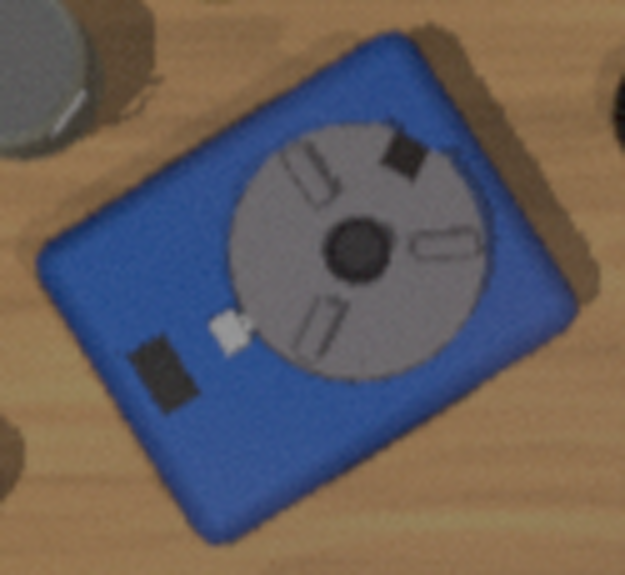

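View pics/scz.png

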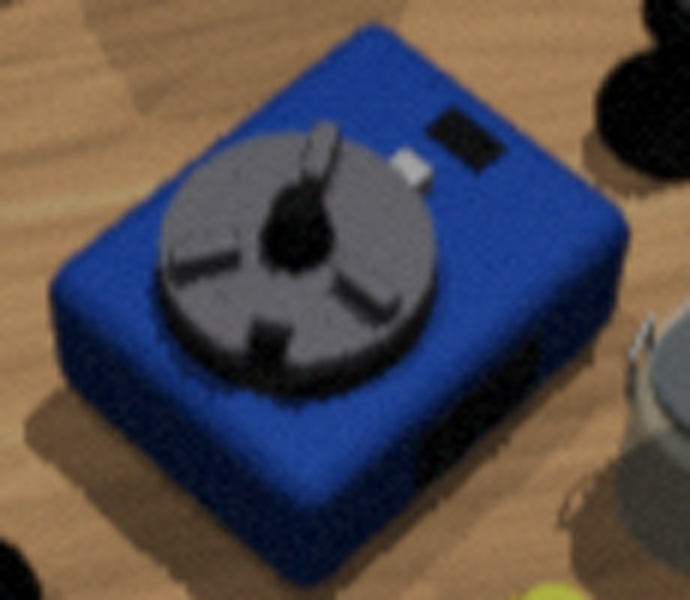

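```bash
cat > h.py <<'E'
import numpy as np,cv2
from station import monitor, optics
def cam(n):
    d=optics.read_camera(n); return d
def pix2w(d,u,v,z):
    K=np.array([[d["fx"],0,d["cx"]],[0,d["fy"],d["cy"]],[0,0,1]])
    R=cv2.Rodrigues(np.array(d["rvec"]))[0]; t=np.array(d["tvec"])
    r=R.T@np.linalg.solve(K,[u,v,1]); c=-R.T@t
    return c+r*(z-c[2])/r[2]
def proj(d,p):
    K=np.array([[d["fx"],0,d["cx"]],[0,d["fy"],d["cy"]],[0,0,1]])
    return cv2.projectPoints(np.atleast_2d(np.array(p,float)),np.array(d["rvec"]),np.array(d["tvec"]),K,None)[0][:,0]
E
python3 - <<'E'
from h import *
d=cam("top"); s=cam("scene")
T=lambda u,v,z: pix2w(d,215+u/5-.4,190+v/5-.4,z)
S=lambda u,v,z: pix2w(s,230+u/6-.42,140+v/6-.42,z)
c=T(359.5,251.5,.115)
for n,p in dict(c=c,notch=T(404,156,.115),r1=T(310,172,.129),r2=T(447,244,.129),r3=T(321,327,.129),post=T(232,333,.104),sw=T(163,373,.09),noz=T(359,249,.142)).items():
    v=(p-c)[:2]; print(n,p.round(4),np.hypot(*v).round(4),np.degrees(np.arctan2(v[1],v[0])).round(1))
print("corners",[T(*q,.085).round(3)[:2] for q in [(400,32),(578,312),(218,545),(38,258)]])
print("scene: c",S(299,248,.115),"post",S(411,170,.104), "nozzletip", S(300,210,.142))
for n,(q,z) in dict(ja=((217,203),.11),we=((257,176),.05),ha=((352,211),.05),hb=((199,288),.05)).items(): print(n,pix2w(d,*q,z).round(3))
E
```

```text
c [0.5286 0.0332 0.115 ] 0.0 0.0
notch [0.5676 0.0148 0.115 ] 0.0431 -25.3
r1 [0.5603 0.0532 0.129 ] 0.0374 32.3
r2 [ 0.5311 -0.0018  0.129 ] 0.0351 -86.0
r3 [0.498 0.049 0.129] 0.0344 152.7
post [0.4957 0.0857 0.104 ] 0.062 122.1
sw [0.4792 0.1151 0.09  ] 0.0957 121.1
noz [0.5288 0.0338 0.142 ] 0.0006 78.5
corners [array([0.623, 0.015]), array([ 0.504, -0.059]), array([0.408, 0.092]), array([0.527, 0.168])]
scene: c [0.52957055 0.03470633 0.115     ] post [0.49636659 0.08722203 0.104     ] nozzletip [0.53108595 0.03461296 0.142     ]
ja [0.606 0.177 0.11 ]
we [0.672 0.097 0.05 ]
ha [ 0.593 -0.112  0.05 ]
hb [0.428 0.222 0.05 ]
```

```bash
cat >> h.py <<'E'
HUB=np.array([0.529,0.0338])
def rows(wps,pose=None,claw=2.6):
    """wps: (x,y,z,yaw deg) world -> tool rows from current pose"""
    s=monitor.state(); 
    p0,y0=(s["tool_pos"],s["tcp_rot"][2]) if pose is None else (np.array(pose[:3]),pose[3])
    a=np.radians(y0); X=np.array([np.cos(a),np.sin(a),0]);Y=np.array([np.sin(a),-np.cos(a),0]);Z=np.array([0,0,-1])
    out=[]
    for w in wps:
        d=np.array(w[:3])-p0
        out.append([round(100*float(d@X),2),round(100*float(d@Y),2),round(100*float(d@Z),2),0,0,round(-np.radians((w[3]-y0+180)%360-180),3),claw])
    return out
def polar(r,ang,z,yaw=None):
    return (HUB[0]+r*np.cos(np.radians(ang)),HUB[1]+r*np.sin(np.radians(ang)),z,ang if yaw is None else yaw)
E
python3 - <<'E'
from h import *
print(polar(.038,33.2,.2)); print(rows([polar(.038,33.2,.23)]))
E
```

```text
(np.float64(0.5607970439114406), np.float64(0.05460740249271691), 0.2, 33.2)
[[55.11, -43.25, 0.1, 0, 0, np.float64(-0.273), 2.6]]
```

>>> {"op": "carry_out", "data": {
  "plan": [
    [[2.8,-2.2,0,0,0,-0.02,2.6],[5.6,-4.4,0,0,0,-0.04,2.6],[8.4,-6.6,0,0,0,-0.06,2.6],[11.2,-8.8,0,0,0,-0.08,2.6],[14,-11,0,0,0,-0.1,2.6],[16.8,-13.2,0,0,0,-0.12,2.6],[20,-15.7,0,0,0,-0.14,2.6],[23.5,-18.4,0,0,0,-0.16,2.6],[27,-21.2,0,0,0,-0.18,2.6],[30.5,-23.9,0,0,0,-0.2,2.6],[34,-26.7,0,0,0,-0.22,2.6],[37.5,-29.4,0,0,0,-0.24,2.6],[41,-32.2,0,0,0,-0.26,2.6],[44.5,-34.9,0,0,0,-0.273,2.6],[48,-37.6,0,0,0,-0.273,2.6],[51,-40,0,0,0,-0.273,2.6],[53.5,-42,0,0,0,-0.273,2.6],[55.11,-43.25,0,0,0,-0.273,2.6],[55.11,-43.25,0,0,0,-0.273,2.6],[55.11,-43.25,0,0,0,-0.273,2.6]]
  ]
}}

```text
t: 2.25
tool_pos: [0.5605, 0.0544, 0.231]
tcp_rot: [-180.0, 0.0, 33.3]
ft_force: [0.4, -0.3, -0.3]
gripper_width: 0.026
```

```bash
python3 - <<'E'
from h import *
for n in ["wrist","scene","top"]:
    d=cam(n); cv2.imwrite(f"pics/{n}1.png",d["pixels"])
s=monitor.state();print(s); print(rows([polar(.038,33.2,.150),polar(.038,33.2,.117)]))
E
```

```text
{'t': 2.4, 'joints': array([ 7.29144334e-01,  2.14460553e+01,  9.26640125e+01, -6.04800433e-03,
        6.58961684e+01,  5.75672630e+01]), 'qd': array([-0.00718507,  0.02189315, -0.21156669,  0.09173175, -0.04339117,
        0.24894223]), 'joint_torque': array([ 4.00398904e-01, -5.18652606e+01, -2.93536860e+01,  8.81968735e-03,
       -2.01697512e-03, -6.60026810e-03]), 'tool_pos': array([0.56048522, 0.05361134, 0.23137371]), 'tcp_rot': array([1.79998685e+02, 8.22419171e-03, 3.31643515e+01]), 'ft_force': array([ 0.2401102 , -0.5741899 ,  0.03822895]), 'torque': array([-0.03468171, -0.03875359,  0.04527989]), 'gripper_width': 0.02581478160659744}
[[0.08, -0.07, 8.14, 0, 0, np.float64(-0.001), 2.6], [0.08, -0.07, 11.44, 0, 0, np.float64(-0.001), 2.6]]
```

View pics/wrist1.png

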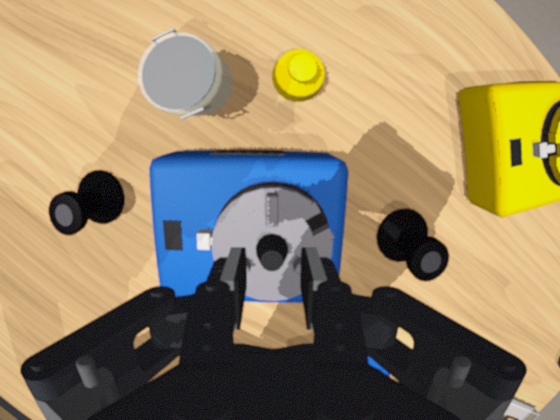

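View pics/scene1.png

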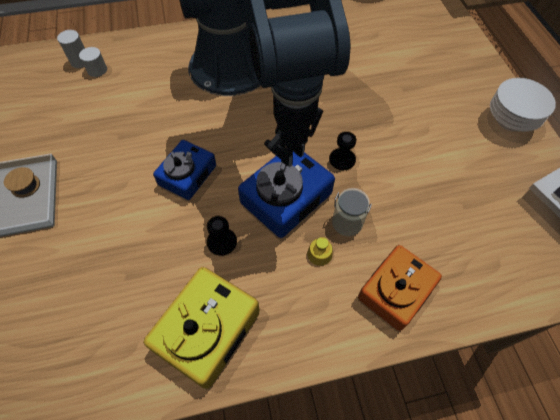

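>>> {"op": "carry_out", "data": {
  "plan": [
    [[0,-0.05,2,0,0,0,2.6],[0,-0.05,4,0,0,0,2.6],[0,-0.05,6,0,0,0,2.6],[0,-0.05,8,0,0,0,2.6],[0,-0.05,8.8,0,0,0,2.6],[0,-0.05,9.2,0,0,0,2.6],[0,-0.05,9.2,0,0,0,2.6]]
  ]
}}

```text
t: 3.1
tool_pos: [0.5607, 0.0546, 0.1396]
tcp_rot: [180.0, -0.0, 33.2]
ft_force: [-0.5, -0.9, -0.2]
gripper_width: 0.0262
```

```bash
python3 - <<'E'
from h import *
for n in ["wrist","scene"]:
    d=cam(n); cv2.imwrite(f"pics/{n}2.png",d["pixels"])
a=cv2.imread("pics/scene2.png")[100:240,220:360]; cv2.imwrite("pics/scz2.png",cv2.resize(a,None,fx=4,fy=4,interpolation=cv2.INTER_CUBIC))
E
```

```text
(no output)
```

View pics/wrist2.png

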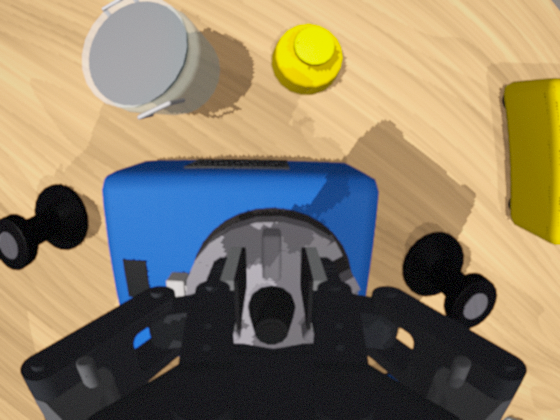

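View pics/scz2.png

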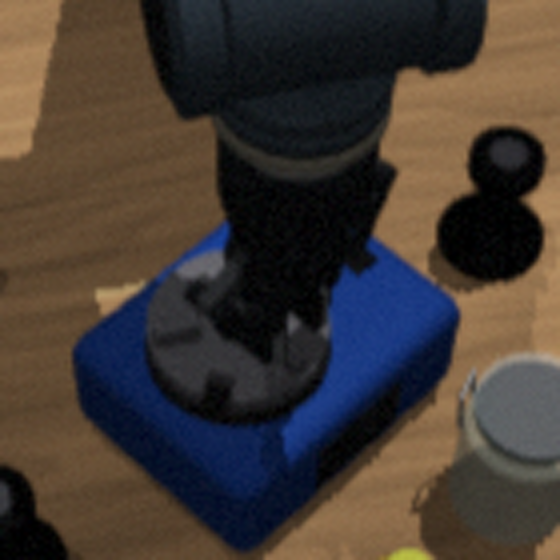

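The rib sits centred between the fingers, at column 271 with the tips at 240 and 310. I'll lower over it.

>>> {"op": "carry_out", "data": {
  "plan": [
    [[0,0,0.8,0,0,0,2.6],[0,0,1.5,0,0,0,2.6],[0,0,2.0,0,0,0,2.6],[0,0,2.2,0,0,0,2.6],[0,0,2.2,0,0,0,2.6]]
  ]
}}

```text
t: 3.7
tool_pos: [0.5604, 0.0549, 0.1169]
tcp_rot: [-180.0, 0.0, 33.2]
ft_force: [0.0, -0.4, 0.3]
gripper_width: 0.026
```

```bash
python3 - <<'E'
from h import *
d=cam("wrist"); cv2.imwrite(f"pics/w3.png",d["pixels"])
for r in rows([polar(.038,33.2+4*i,.1185) for i in range(1,21)]): print([float(x) for x in r])
E
```

```text
[-0.01, -0.23, -0.13, 0.0, 0.0, -0.069, 2.6]
[-0.04, -0.49, -0.13, 0.0, 0.0, -0.139, 2.6]
[-0.08, -0.75, -0.13, 0.0, 0.0, -0.209, 2.6]
[-0.15, -1.01, -0.13, 0.0, 0.0, -0.279, 2.6]
[-0.23, -1.26, -0.13, 0.0, 0.0, -0.349, 2.6]
[-0.33, -1.51, -0.13, 0.0, 0.0, -0.418, 2.6]
[-0.44, -1.75, -0.13, 0.0, 0.0, -0.488, 2.6]
[-0.58, -1.98, -0.13, 0.0, 0.0, -0.558, 2.6]
[-0.72, -2.2, -0.13, 0.0, 0.0, -0.628, 2.6]
[-0.89, -2.41, -0.13, 0.0, 0.0, -0.698, 2.6]
[-1.06, -2.6, -0.13, 0.0, 0.0, -0.768, 2.6]
[-1.25, -2.79, -0.13, 0.0, 0.0, -0.837, 2.6]
[-1.46, -2.96, -0.13, 0.0, 0.0, -0.907, 2.6]
[-1.67, -3.12, -0.13, 0.0, 0.0, -0.977, 2.6]
[-1.9, -3.26, -0.13, 0.0, 0.0, -1.047, 2.6]
[-2.13, -3.38, -0.13, 0.0, 0.0, -1.117, 2.6]
[-2.37, -3.49, -0.13, 0.0, 0.0, -1.186, 2.6]
[-2.62, -3.58, -0.13, 0.0, 0.0, -1.256, 2.6]
[-2.88, -3.65, -0.13, 0.0, 0.0, -1.326, 2.6]
[-3.14, -3.71, -0.13, 0.0, 0.0, -1.396, 2.6]
```

View pics/w3.png

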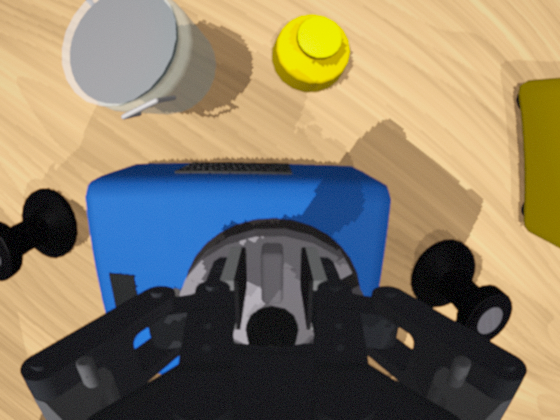

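The rib is straddled at (271,275) with no contact force. I'll sweep 80° counter-clockwise.

>>> {"op": "carry_out", "data": {
  "plan": [
    [[-0.01,-0.23,-0.1,0,0,-0.07,2.6],[-0.04,-0.49,-0.1,0,0,-0.14,2.6],[-0.08,-0.75,-0.1,0,0,-0.21,2.6],[-0.15,-1.01,-0.1,0,0,-0.28,2.6],[-0.23,-1.26,-0.1,0,0,-0.35,2.6],[-0.33,-1.51,-0.1,0,0,-0.42,2.6],[-0.44,-1.75,-0.1,0,0,-0.49,2.6],[-0.58,-1.98,-0.1,0,0,-0.56,2.6],[-0.72,-2.2,-0.1,0,0,-0.63,2.6],[-0.89,-2.41,-0.1,0,0,-0.7,2.6],[-1.06,-2.6,-0.1,0,0,-0.77,2.6],[-1.25,-2.79,-0.1,0,0,-0.84,2.6],[-1.46,-2.96,-0.1,0,0,-0.91,2.6],[-1.67,-3.12,-0.1,0,0,-0.98,2.6],[-1.9,-3.26,-0.1,0,0,-1.05,2.6],[-2.13,-3.38,-0.1,0,0,-1.12,2.6],[-2.37,-3.49,-0.1,0,0,-1.19,2.6],[-2.62,-3.58,-0.1,0,0,-1.26,2.6],[-2.88,-3.65,-0.1,0,0,-1.33,2.6],[-3.14,-3.71,-0.1,0,0,-1.4,2.6]]
  ]
}}

```text
t: 5.75
tool_pos: [0.5143, 0.0689, 0.1187]
tcp_rot: [179.9, 0.0, 113.6]
ft_force: [0.3, 0.6, -0.3]
gripper_width: 0.0259
```

```bash
python3 - <<'E'
from h import *
d=cam("wrist"); cv2.imwrite(f"pics/w4.png",d["pixels"])
print(monitor.state()["tool_pos"],monitor.state()["tcp_rot"])
for r in rows([polar(.038,113.2+4*i,.118) for i in range(1,20)]): print([float(x) for x in r])
E
```

```text
[0.51393478 0.06876128 0.11864863] [1.79956445e+02 4.67989132e-03 1.13834236e+02]
[-0.01, -0.26, 0.06, 0.0, 0.0, -0.059, 2.6]
[-0.04, -0.52, 0.06, 0.0, 0.0, -0.129, 2.6]
[-0.08, -0.78, 0.06, 0.0, 0.0, -0.198, 2.6]
[-0.14, -1.04, 0.06, 0.0, 0.0, -0.268, 2.6]
[-0.22, -1.29, 0.06, 0.0, 0.0, -0.338, 2.6]
[-0.32, -1.54, 0.06, 0.0, 0.0, -0.408, 2.6]
[-0.43, -1.78, 0.06, 0.0, 0.0, -0.478, 2.6]
[-0.56, -2.01, 0.06, 0.0, 0.0, -0.547, 2.6]
[-0.71, -2.23, 0.06, 0.0, 0.0, -0.617, 2.6]
[-0.87, -2.44, 0.06, 0.0, 0.0, -0.687, 2.6]
[-1.04, -2.64, 0.06, 0.0, 0.0, -0.757, 2.6]
[-1.23, -2.83, 0.06, 0.0, 0.0, -0.827, 2.6]
[-1.43, -3.0, 0.06, 0.0, 0.0, -0.897, 2.6]
[-1.65, -3.16, 0.06, 0.0, 0.0, -0.966, 2.6]
[-1.87, -3.3, 0.06, 0.0, 0.0, -1.036, 2.6]
[-2.1, -3.43, 0.06, 0.0, 0.0, -1.106, 2.6]
[-2.34, -3.54, 0.06, 0.0, 0.0, -1.176, 2.6]
[-2.59, -3.64, 0.06, 0.0, 0.0, -1.246, 2.6]
[-2.85, -3.71, 0.06, 0.0, 0.0, -1.315, 2.6]
```

View pics/w4.png

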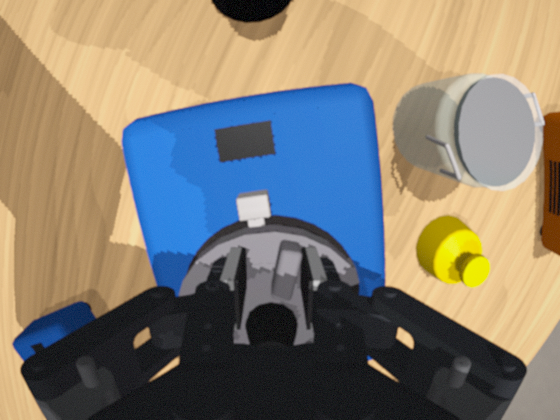

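>>> {"op": "carry_out", "data": {
  "plan": [
    [[-0.01,-0.26,0,0,0,-0.06,2.6],[-0.04,-0.52,0,0,0,-0.13,2.6],[-0.08,-0.78,0,0,0,-0.2,2.6],[-0.14,-1.04,0,0,0,-0.27,2.6],[-0.22,-1.29,0,0,0,-0.34,2.6],[-0.32,-1.54,0,0,0,-0.41,2.6],[-0.43,-1.78,0,0,0,-0.48,2.6],[-0.56,-2.01,0,0,0,-0.55,2.6],[-0.71,-2.23,0,0,0,-0.62,2.6],[-0.87,-2.44,0,0,0,-0.69,2.6],[-1.04,-2.64,0,0,0,-0.76,2.6],[-1.23,-2.83,0,0,0,-0.83,2.6],[-1.43,-3,0,0,0,-0.9,2.6],[-1.65,-3.16,0,0,0,-0.97,2.6],[-1.87,-3.3,0,0,0,-1.04,2.6],[-2.1,-3.43,0,0,0,-1.11,2.6],[-2.34,-3.54,0,0,0,-1.18,2.6],[-2.59,-3.64,0,0,0,-1.25,2.6],[-2.85,-3.71,0,0,0,-1.315,2.6],[-2.85,-3.71,0,0,0,-1.315,2.6]]
  ]
}}

```text
t: 7.8
tool_pos: [0.4915, 0.0276, 0.1185]
tcp_rot: [-180.0, 0.0, -171.2]
ft_force: [-0.6, 0.2, 0.2]
gripper_width: 0.0259
```

```bash
python3 - <<'E'
from h import *
d=cam("wrist"); cv2.imwrite(f"pics/w5.png",d["pixels"])
print(monitor.state()["tool_pos"],monitor.state()["tcp_rot"])
d=cam("top"); cv2.imwrite("pics/t5.png",cv2.resize(d["pixels"][190:305,215:340],None,fx=5,fy=5,interpolation=cv2.INTER_CUBIC))
d=cam("scene"); cv2.imwrite("pics/s5.png",cv2.resize(d["pixels"][140:240,230:345],None,fx=6,fy=6,interpolation=cv2.INTER_CUBIC))
E
```

```text
[0.49143715 0.02772448 0.11846707] [-1.79993660e+02  1.54555057e-02 -1.71366892e+02]
```

View pics/w5.png

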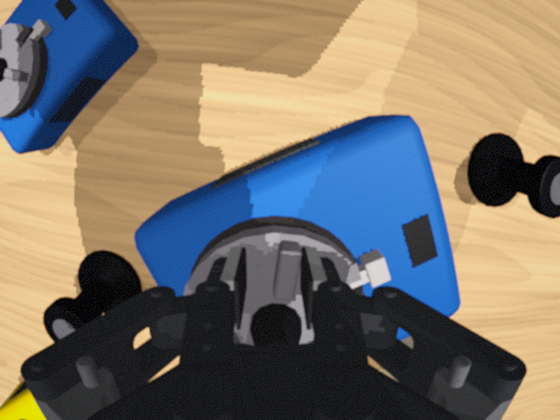

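View pics/t5.png

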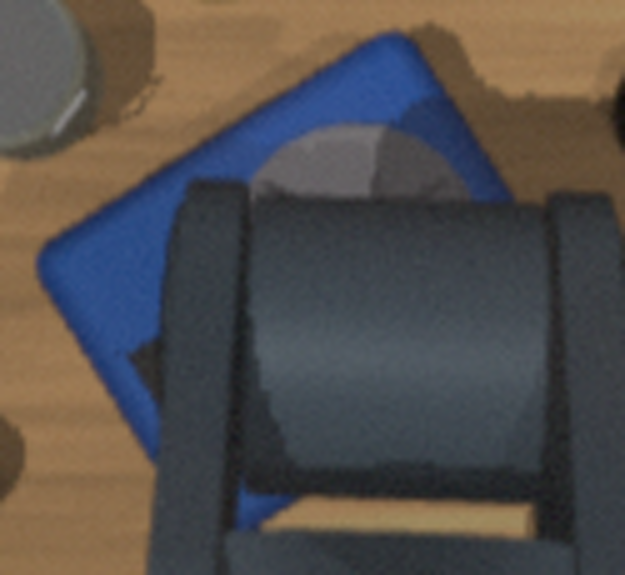

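View pics/s5.png

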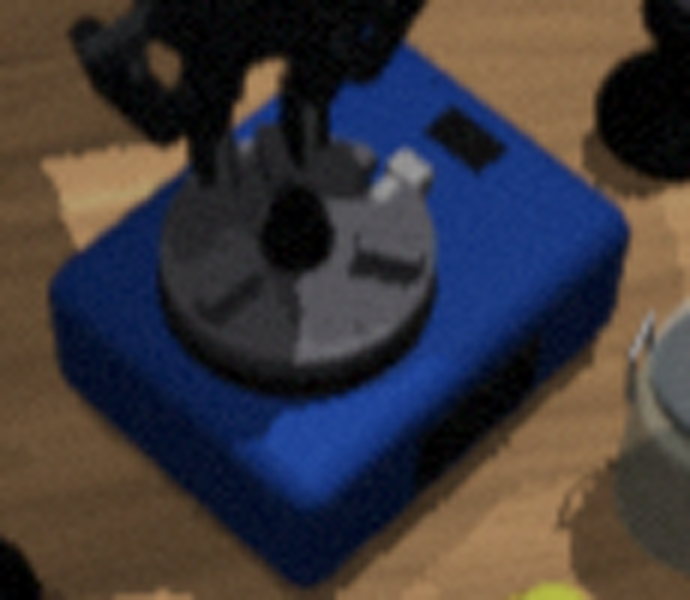

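```bash
cat >> h.py <<'E'
def overlay(na,fn,top=.115):
    d=cam("scene"); S=5; x0,y0,x1,y1=235,150,310,215
    im=cv2.resize(d["pixels"][y0:y1,x0:x1],None,fx=10,fy=9.2*10/9.2,interpolation=cv2.INTER_CUBIC)
    im=cv2.convertScaleAbs(im,alpha=2,beta=20)
    H=HUB+np.array([0.0005,0.0008])
    def P(pts):
        q=proj(d,pts); return (((q-[x0,y0]+.5)*10-.5)).round().astype(np.int32)
    def loc(r,t,z,ang):
        a=np.radians(ang); u=np.array([np.cos(a),np.sin(a)]); v=np.array([-u[1],u[0]]); p=H+r*u+t*v; return [p[0],p[1],z]
    for k in (60,180,300):
        cv2.polylines(im,[P([loc(r,t,top+.014,na+k) for r,t in [(.023,-.005),(.049,-.005),(.049,.005),(.023,.005)]])],True,(0,255,0),1)
    cv2.polylines(im,[P([loc(r,t,top,na) for r,t in [(.036,-.008),(.0514,-.008),(.0514,.008),(.036,.008)]])],True,(0,0,255),1)
    cv2.polylines(im,[P([loc(.052,0,top,a) for a in range(0,360,5)])],True,(255,0,255),1)
    cv2.imwrite(fn,im)
E
python3 - <<'E'
from h import *
overlay(122,"pics/o1.png")
E
```

```text
(no output)
```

View pics/o1.png

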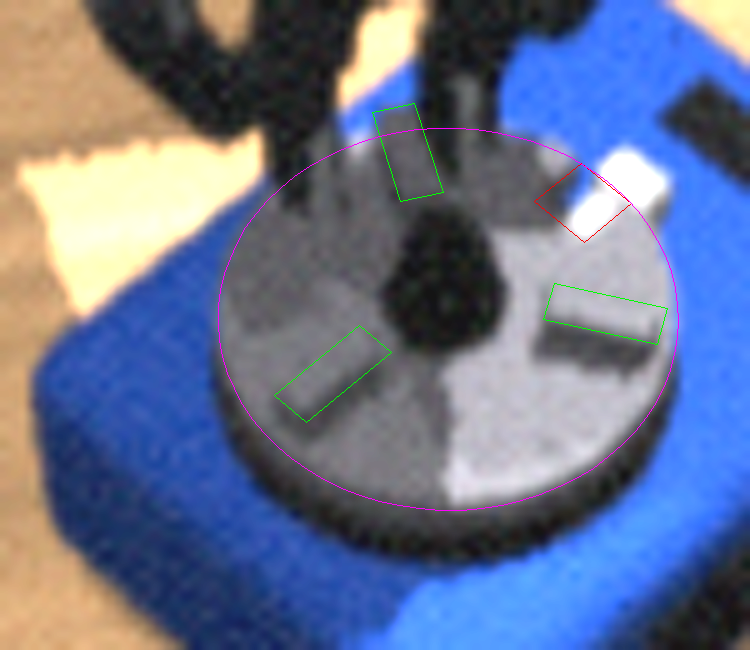

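```bash
python3 - <<'E'
import re
s=open('h.py').read()
s=s.replace('    cv2.imwrite(fn,im)','''    for pa,c in ((122,(255,255,0)),):
        cv2.polylines(im,[P([loc(r,t,.102,pa) for r,t in [(.04,-.004),(.056,-.004),(.056,.004),(.04,.004)]])],True,c,1)
        cv2.polylines(im,[P([loc(r,t,.104,pa) for r,t in [(.056,-.008),(.068,-.008),(.068,.008),(.056,.008)]])],True,c,1)
    cv2.imwrite(fn,im)''')
open('h.py','w').write(s)
from h import *
overlay(121,"pics/o2.png");overlay(119,"pics/o3.png")
a,b=[cv2.imread(f"pics/o{i}.png")[80:480,260:700] for i in (2,3)]
import numpy as np
cv2.imwrite("pics/o23.png",np.hstack([a,b])[:, :800] if 0 else cv2.resize(np.hstack([a,b]),(800,364)))
E
```

```text
(no output)
```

View pics/o2.png

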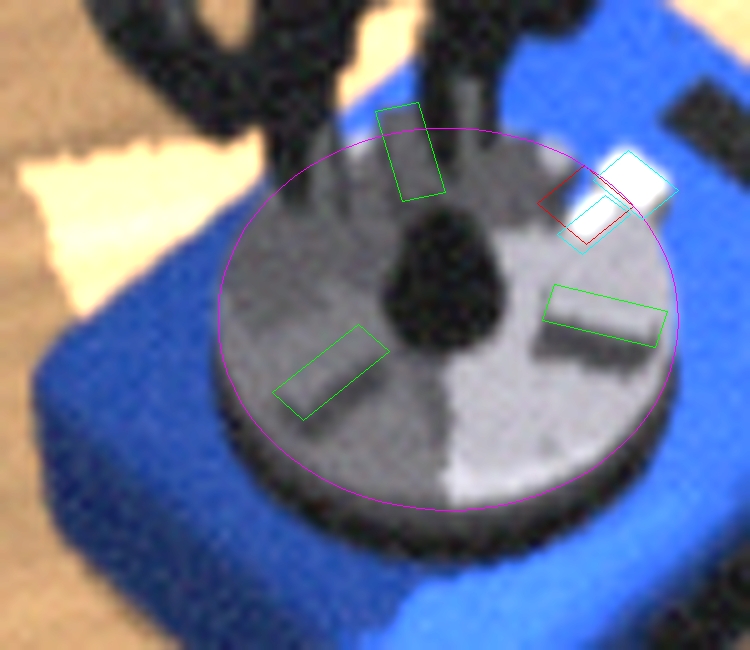

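View pics/o3.png

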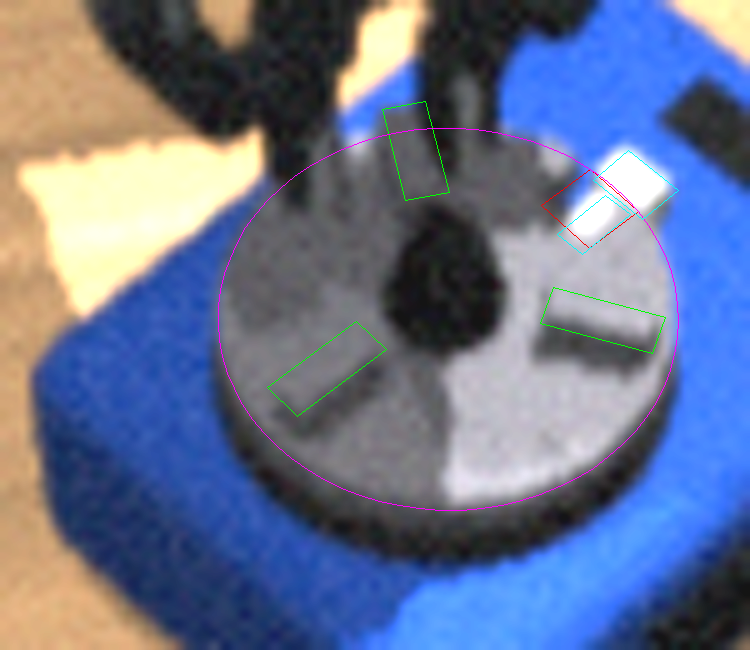

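The model overlay with the notch at 122° matches, so the notch is over the pin to within about 1–2°. The play is ±5°. I'll press down in small steps.

>>> {"op": "carry_out", "data": {
  "plan": [
    [[0,0,0.15,0,0,0,2.6],[0,0,0.3,0,0,0,2.6],[0,0,0.45,0,0,0,2.6],[0,0,0.6,0,0,0,2.6],[0,0,0.75,0,0,0,2.6],[0,0,0.85,0,0,0,2.6],[0,0,0.85,0,0,0,2.6]]
  ]
}}

```text
t: 8.8
tool_pos: [0.4913, 0.0278, 0.1097]
tcp_rot: [180.0, 0.0, -171.2]
ft_force: [-0.3, 0.3, 1.1]
gripper_width: 0.0259
```

>>> {"op": "carry_out", "data": {
  "plan": [
    [[0,0,0.1,0,0,0,2.6],[0,0,0.2,0,0,0,2.6],[0,0,0.3,0,0,0,2.6],[0,0,0.4,0,0,0,2.6],[0,0,0.5,0,0,0,2.6]]
  ]
}}

```text
t: 9.3
tool_pos: [0.4913, 0.0278, 0.1047]
tcp_rot: [180.0, -0.0, -171.2]
ft_force: [-0.1, 0.5, 3.2]
gripper_width: 0.0257
```

>>> {"op": "carry_out", "data": {
  "plan": [
    [[0,0,0.1,0,0,0,2.6],[0,0,0.2,0,0,0,2.6],[0,0,0.2,0,0,0,2.6]]
  ]
}}

```text
t: 9.6
tool_pos: [0.4913, 0.0278, 0.1033]
tcp_rot: [-180.0, 0.0, -171.2]
ft_force: [-5.1, 0.2, 11.9]
gripper_width: 0.0257
```

```bash
python3 - <<'E'
from h import *
overlay(122,"pics/o4.png",.104); print(monitor.state()["ft_force"])
E
```

```text
[-4.48181674 -0.11114242 11.01212053]
```

View pics/o4.png

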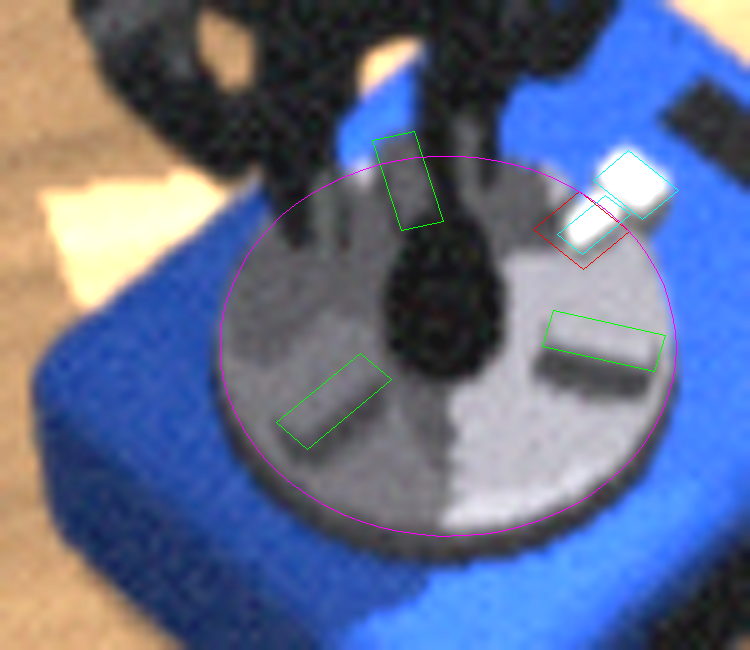

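The collar has dropped over the pin and matches the home-height overlay. I'll press slightly harder to confirm the hard stop.

>>> {"op": "carry_out", "data": {
  "plan": [
    [[0,0,0.05,0,0,0,2.6],[0,0,0.1,0,0,0,2.6],[0,0,0.1,0,0,0,2.6]]
  ]
}}

```text
t: 9.95
tool_pos: [0.4913, 0.0278, 0.1028]
tcp_rot: [-180.0, 0.0, -171.2]
ft_force: [-7.9, 0.2, 19.9]
gripper_width: 0.0258
```

>>> {"op": "carry_out", "data": {
  "plan": [
    [[0,0,-0.2,0,0,0,2.6],[0,0.2,-0.25,0,0,0.05,2.6],[0,0.4,-0.25,0,0,0.11,2.6],[0,0.4,-0.25,0,0,0.11,2.6]]
  ]
}}

```text
t: 10.35
tool_pos: [0.4907, 0.0319, 0.1042]
tcp_rot: [-180.0, -0.0, -177.6]
ft_force: [-0.0, 1.0, -0.3]
gripper_width: 0.0263
```

```bash
python3 - <<'E'
from h import *
d=cam("wrist"); cv2.imwrite(f"pics/w6.png",d["pixels"]); print(monitor.state()["ft_force"])
E
```

```text
[ 0.6942666  -0.32633047  0.44882901]
```

View pics/w6.png

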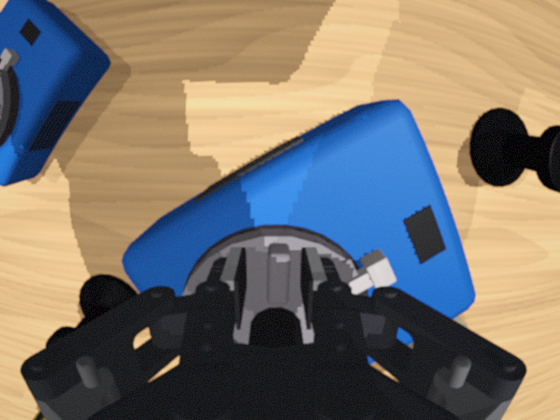

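The rib at (278,270) is clear of both fingers and there is no force. I'll lift straight up, then back away.

>>> {"op": "carry_out", "data": {
  "plan": [
    [[0,0,-0.5,0,0,0,2.6],[0,0,-1.5,0,0,0,2.6],[0,0,-3,0,0,0,2.6],[0,0,-5,0,0,0,2.6],[0,0,-8,0,0,0,2.6],[0,0,-11,0,0,0,2.6],[0,0,-14,0,0,0,2.6],[4,0,-16,0,0,0,2.6],[8,0,-18,0,0,0,2.6],[12,0,-20,0,0,0,2.6],[15,0,-20,0,0,0,2.6],[15,0,-20,0,0,0,2.6],[15,0,-20,0,0,0,2.6]]
  ]
}}

```text
t: 11.7
tool_pos: [0.3409, 0.0252, 0.3052]
tcp_rot: [-180.0, 0.1, -177.5]
ft_force: [-0.4, -0.5, 0.5]
gripper_width: 0.0263
```

```bash
python3 - <<'E'
from h import *
overlay(122,"pics/o7.png",.104)
d=cam("top"); cv2.imwrite("pics/t7.png",d["pixels"])
print(monitor.state()["ft_force"],abs(monitor.state()["qd"]).max())
E
```

```text
[-0.35709614 -0.37055483 -0.39761024] 0.9511187527566605
```

View pics/o7.png

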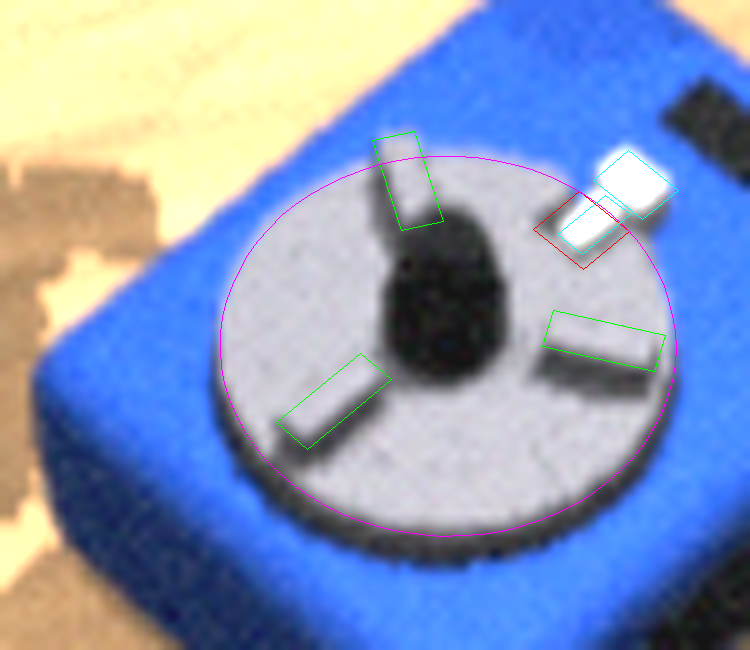

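View pics/t7.png

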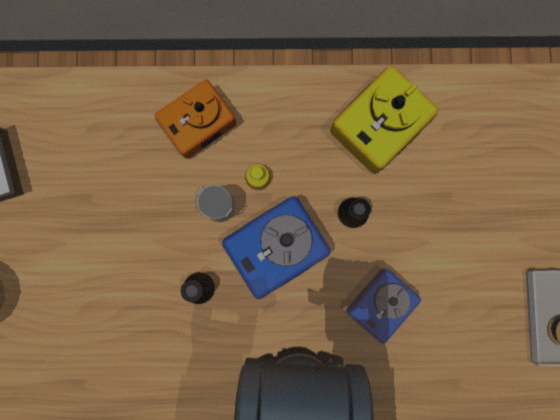

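The collar matches the home model, the pin stands in the notch at (590,225), and the jar, weight and holders haven't moved. I'll hand it in.

```bash
python3 -c "
from station import finish_job
print(finish_job())"
```

```text
the job is handed in; nothing more can be done
None
```

The collar is turned onto the pin and pressed home, and I handed the job in at about 12 s with the arm clear. `finish_job` gave no verdict.

**What I did:** I put the two open fingers either side of one rib and pushed it about 149° counter-clockwise, until the notch was over the pin. I then pressed the collar straight down with the fingertips, freed the rib, lifted straight up and backed away.

**Last checks:**
- **Fit:** the final scene picture matches the model of the collar fully home (upper face at z ≈ 0.104 m). The pin stands inside the notch to within about 2°, against ±5° of play.
- **Hard stop:** the collar slid down at about 3 N, then the force rose to about 20 N for the last 1.5 mm commanded, with almost no further travel.
- **Surroundings:** the jar, weight and both holders look unmoved in the top picture, compared by eye rather than measured. The force on the tool after retreat was about zero.

None of the checks failed or disagreed.

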